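# Lock the self-closing spice tray, load the fallen jar, flick it free

## Task

First pull the spice tray out of its little wooden garage by the lever at its front and push the lever fully down so that it locks the tray open; let go. Then stand the fallen spice jar upright on the worktop and let go of it, take it again and stand it in the empty compartment of the locked tray. Last, flick the lever back up so that the tray runs fully home with the jar standing in it, without shifting the mug, the tin or the teaspoon.

Things in the scene. Friction and masses are not known exactly. Their poses are not given: they have to be found in the camera images.
- tray (a joint): Slide of the tray (m): 0 = home in the garage; grows as it is pulled out along the garage's -x; stop at 0.115. A soft-close spring always pulls it home with 3 to 4 N (plus a damper, 25 N per m/s): it runs home in about 1 s unless locked.
- lever (a joint): Hinge of the kick-down lock lever on the tray's front (rad): 0 = up, free; 0.45 = fully down, locked. Stiff: it stays where it is left; moving the paddle takes about 2 N. Behind the axle a tail carries a tooth that rises under the left runner as the lever goes down.
- lever_hinge (a point): Axle of the lever, along the garage's y, 22 mm above the worktop; moves with the tray. From it the arm points to the garage's -x, 80 mm to the paddle's centre, raised above level by 0.62 rad minus the lever's joint value (paddle centre 68 mm high when up, 36 mm when down).
- lever_paddle (a point): Centre of the lever's black paddle: 26 mm long along the arm, 20 mm wide along the garage's y (pinch it across this width from above), 10 mm thick.
- runner_end (a point): Top of the front end of the runner that hides a 16 mm notch for the lever's 8 mm tooth; its place differs each time: tray 65 to 105 mm out. Elsewhere the lever stops at about 0.17 rad (paddle 57 mm high). Drag the tray out with the lever pressed lightly: at the notch it gives way, pulling is blocked, and it goes fully down; let go and the tray settles back up to 10 mm.
- tray_well (a point): Middle of the floor (top face) of the tray's empty compartment, 51 mm above the worktop; axes as the garage's. Inside it is 54 mm along x, 66 mm along y; walls 30 mm high. A like jar stands in the other compartment, its centre 72 mm along -y. With the tray locked the point lies 33 mm or more before the hood.
- garage: Wooden spice garage, fixed: hood 70 mm deep (its x -0.032 to 0.038), 165 mm wide (y), 165 mm high, open to its -x. Origin on the worktop under the hood, x to its back, z up. Base board (8 mm) and two metal runners (14 mm wide, centred at y = +35 and -35 mm, tops 45 mm high) run forward to x = -0.150.
- jar: Glass spice jar with black cap, 41 mm in diameter, 91 mm tall, about 90 g, lying on its side on the worktop left of the robot's middle, free to roll. Origin: centre of its bottom; z axis along the jar to the cap (22 mm tall). Fixed near it: a tea chest 118 mm high (robot's x 0.35 to 0.52, y -0.11 to 0.12) and a timer 47 mm high, 70 mm across, at (0.515, 0.20).
- mug: White dotted mug, 93 mm tall, 92 mm across, far left: leave it. Origin under it.
- tuna_tin: Flat round tin, 86 mm across, 40 mm tall, left of the jar: leave it. Origin under its middle.
- teaspoon: Teaspoon, 130 mm long, lying flat: leave it. Origin under its middle.

How it is judged:
By the outcome, as a careful person would: the job done as asked, in the order asked, and still so for the second after the job is handed in, with the robot touching nothing.
It also fails if it takes over 72 s, if anything falls off the work surface, if the arm or the gripper's body presses on something with over 40 N, if the wrist force passes 120 N, or if a joint passes its speed limit or range.

## Robot

A 6-joint arm with a two-finger parallel gripper is mounted at the origin on a cart in front of the work surface, level with it; the furniture and walls round the work are solid. World frame = base frame: x ahead of the robot, y to its left, z up, the work surface at z = 0. Lengths are in m, angles in rad, forces in N, time in s.
With the tool pointing down it reaches from about 0.35 to 0.975 m from the base axis. Payload 17.4 kg.
Tool frame: the origin (TCP) lies at the very end of the fingers, on their centre line; the grasp point (between the pads) lies 19 mm behind it; z points along the fingers, y is the line along which they close (so a half turn about z gives the same grasp; the last joint's range is limited). The gripper opens to 85 mm and grips with 20 to 120 N. Pads are 22 mm wide; open, the fingers measure 114 mm over their backs; the gripper's body (76 mm by 85 mm) begins 54 mm behind the grasp point. The pads swing forward as they close: fully open they stand 13 mm farther back than shut.
Start: joints at [-1.228, 0.116, 1.442, -0, 1.584, -0.038], TCP at [0.251, -0.627, 0.193] pointing down, gripper open.
Joint ranges: [-2.83, 2.83], [-0.83, 2.19], [0.07, 2.5], [-1.14, 4.28], [0.01, 3], [-2.97, 2.97]. Speed limits (rad/s): [1.89, 1.89, 2.22, 3.14, 3.14, 3.14].

## Interface

Orientations are given as a unit quaternion [x, y, z, w].
In Python, from rig import * gives the robot as it stands. The module is installed in compiled form; this text tells all that it offers.
- The arm moves only by the tool carry_out, never from a script. Its argument "increments" is text: rows parted by semicolons, each of 7 numbers parted by spaces: the finger opening in m, from 0 to 0.0854, then the shift along the tool's x, y, z in m, then the turn, a rotation vector about the tool's x, y, z in degrees. A call has 1 to 20 rows; each row shifts and turns the commanded pose from where the row before left it, along the tool's axes as they then stand; what a row does not reach is not made up. A row lasts 1/10 s, in which the tool goes at most 50 mm and 8.59 degrees, less where a joint would pass 70% of its speed; a pose out of reach is approached as far as the arm can. A call is refused whole if a number of a shift passes 0.05 or a number of a turn 8.59, either way. A call with a gripper value outside its range is refused whole. The fingers move at their own pace and stop on an object; the grip force is fixed at half the most. Time passes only in rows, so rows that do not move let the fingers close. It gives the time, the measured TCP pose, the force, the opening and the grip force at its end, in the units of the state.
- get_state(): the state, without advancing time (a new reading comes with each control period).
- grab_frame(name): name is "scene" or "top" or "wrist"; returns the picture (480x640x3 uint8, blue, green, red); there is no depth.
- camera_info(name): a dict with "vfov" (degrees; the focal length in pixels is half the picture's height over the tangent of half this angle, whatever the lens; pixels are square), "cx", "cy" (the principal point, pixels), "rvec" (rotation vector, rad) and "tvec" (3), from world to camera coordinates, as OpenCV has them; the wrist camera has in their place "tool_from_camera" (4x4, takes a point from camera to tool coordinates, whose origin is the TCP and whose axes are the flange's). Camera axes: x right, y down, z forward; pixel columns grow to the right and rows downward; lengths in m; the calibration is good to about 2 mm. A picture is of the moment at which its call begins: read the wrist's pose just before it. camera_info takes no time and is no camera call.
- sign_off(): hands the job in; it is judged then, once.
The state is a dict: "clock": time; "joint_positions": joint angles; "dq": joint speeds; "joint_torque": joint torques, N m; "tool_pos": TCP position; "tool_rot": TCP orientation; "wrist_force": force on the tool from outside, world axes, zero at the start; "wrist_torque": the same for the moment, N m; "opening": opening from 0.0 (shut) to 1.0 (fully open); "finger_force": force on a finger pad.
Only numpy, scipy, OpenCV 4.12 (cv2) and the standard library are available. Lean on these libraries where they do the work, as an engineer would, in place of code of your own. Each camera call takes 0.05 s, during which the arm holds its last target. There are 200 camera calls.

## Working session

There is one attempt and no reset: what is moved stays moved. The work goes in short steps, Python scripts to look and compute and a tool call to move; the robot and the scene stay as the last step left them, time stands still between calls to the robot, and variables do not carry over. Pictures are saved under pics/ and viewed, at most 10 in all, crops included, and the job is handed in when it is done.

Besides the shell and the picture viewer there is one more tool, called after "Call:" by a JSON object that holds its "op" and its "data", one argument or row to a line. carry_out: Moves the arm, as the interface text tells. Its arguments: {"type":"object","properties":{"increments":{"type":"string"}},"required":["increments"]}

```bash
mkdir -p pics
python3 - <<'E'
from rig import *
import cv2
s=get_state();print(s)
for n in("scene","top","wrist"):
    print(n,camera_info(n));cv2.imwrite(f"pics/{n}0.png",grab_frame(n))
E
```

```text
{'clock': 0.0, 'joint_positions': array([-1.22782053e+00,  1.16482146e-01,  1.44227320e+00,  1.76833504e-05,
        1.58398149e+00, -3.78046492e-02]), 'dq': array([ 0.00122741, -0.000962  , -0.0010754 , -0.00081286, -0.00042733,
       -0.00178199]), 'joint_torque': array([-1.81075335e-03, -7.31972480e+01, -6.32477188e+01, -1.34626421e-04,
        6.26821551e-03,  1.81912043e-05]), 'tool_pos': array([ 0.25077643, -0.62643631,  0.19195985]), 'tool_rot': array([ 9.81930281e-01,  1.89242161e-01, -7.82164303e-05, -5.66789075e-04]), 'wrist_force': array([0.24454161, 0.4530551 , 0.88386164]), 'wrist_torque': array([ 0.00142616, -0.01564265,  0.01131808]), 'finger_force': 0.0, 'opening': 0.9974299585259833}
scene {'vfov': 50.85954184170207, 'cx': 319.8809596913947, 'cy': 236.31873103862992, 'rvec': array([ 0.94815074, -2.40674015,  1.1310641 ]), 'tvec': array([0.38428132, 0.22753928, 1.11092141])}
top {'vfov': 44.87856780943129, 'cx': 323.6023411446983, 'cy': 240.50059310297544, 'rvec': array([ 2.19828688, -2.1513599 ,  0.12171146]), 'tvec': array([0.00583259, 0.48813817, 1.54792621])}
wrist {'vfov': 62.48437402869935, 'cx': 327.6039941134367, 'cy': 234.52618438773635, 'tool_from_camera': array([[-8.56115744e-07, -9.60095745e-01, -2.79671524e-01,
         7.05779247e-02],
       [ 9.99999979e-01,  5.58369102e-05, -1.94745946e-04,
        -1.99264511e-06],
       [ 2.02590748e-04, -2.79671518e-01,  9.60095725e-01,
        -1.81075993e-01],
       [ 0.00000000e+00,  0.00000000e+00,  0.00000000e+00,
         1.00000000e+00]])}
```

View pics/scene0.png

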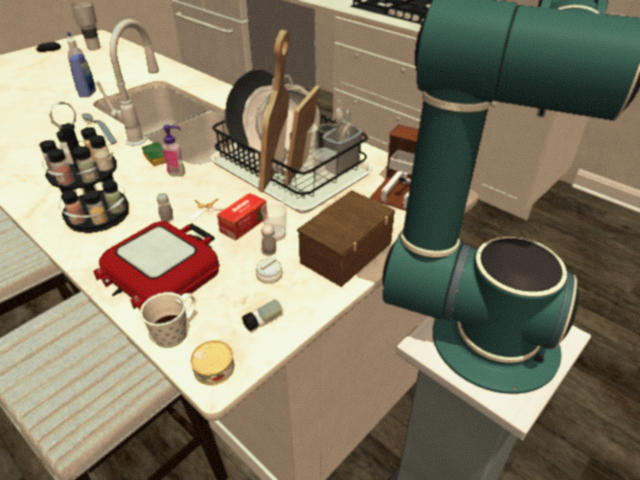

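View pics/top0.png

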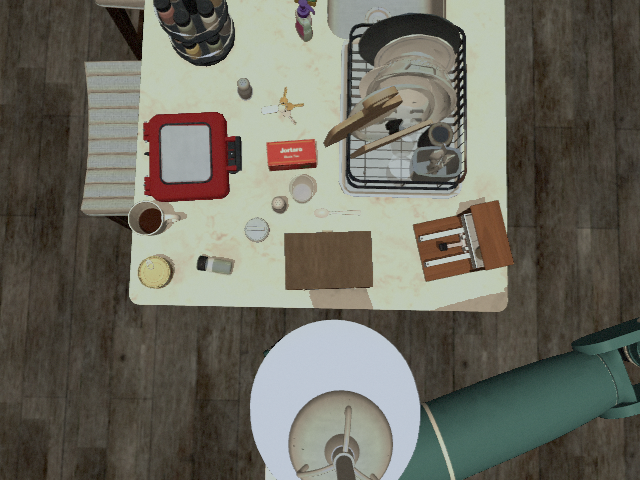

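```bash
cat > h.py <<'E'
from rig import *
import cv2, numpy as np
from scipy.spatial.transform import Rotation as R
def ray(n,u,v,st=None):
    c=camera_info(n);f=240/np.tan(np.radians(c['vfov']/2))
    d=np.array([(u-c['cx'])/f,(v-c['cy'])/f,1])
    if n=='wrist':
        T=c['tool_from_camera'];Q=R.from_quat(st['tool_rot'])
        return st['tool_pos']+Q.apply(T[:3,3]),Q.apply(T[:3,:3]@d)
    M=cv2.Rodrigues(c['rvec'])[0]
    return -M.T@c['tvec'],M.T@d
def px(n,u,v,z,st=None):
    o,d=ray(n,u,v,st);return (o+d*(z-o[2])/d[2]).round(4)
def proj(n,p,st=None):
    c=camera_info(n);f=240/np.tan(np.radians(c['vfov']/2))
    if n=='wrist':
        T=c['tool_from_camera'];Q=R.from_quat(st['tool_rot'])
        q=T[:3,:3].T@(Q.inv().apply(np.array(p)-st['tool_pos'])-T[:3,3])
    else:q=cv2.Rodrigues(c['rvec'])[0]@np.array(p)+c['tvec']
    return (q[:2]/q[2]*f+[c['cx'],c['cy']]).round(1)
def crop(im,x,y,w,h,k):return cv2.resize(im[y:y+h,x:x+w],None,fx=k,fy=k,interpolation=cv2.INTER_CUBIC)
def step(target,quat,st=None):
    "shift in tool axes and rotvec deg from present measured pose"
    s=st or get_state();Q=R.from_quat(s['tool_rot'])
    return Q.inv().apply(np.array(target)-s['tool_pos']).round(4),np.degrees((Q.inv()*R.from_quat(quat)).as_rotvec()).round(2)
E
python3 - <<'E'
from h import *
im=cv2.imread('pics/top0.png')
a=crop(im,400,190,120,100,5);b=crop(im,185,235,66,50,6)
cv2.imwrite('pics/g.png',a)
c=np.zeros((600,800,3),np.uint8);c[:500,:600]=a
b=crop(im,190,245,50,40,4);c[:160,600:]=b
sc=cv2.imread('pics/scene0.png');d=crop(sc,235,290,50,45,4);c[200:380,600:]=d
cv2.imwrite('pics/c1.png',c)
E
```

```text
(no output)
```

View pics/c1.png

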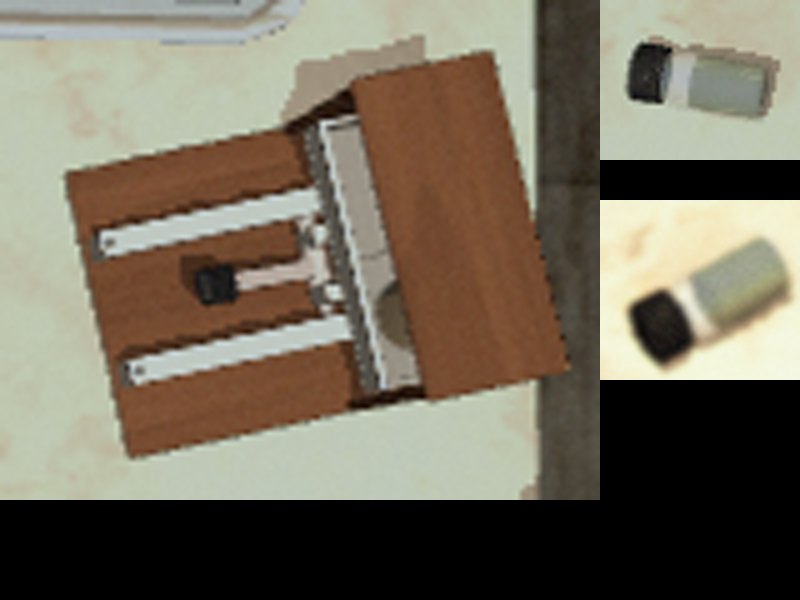

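View pics/wrist0.png

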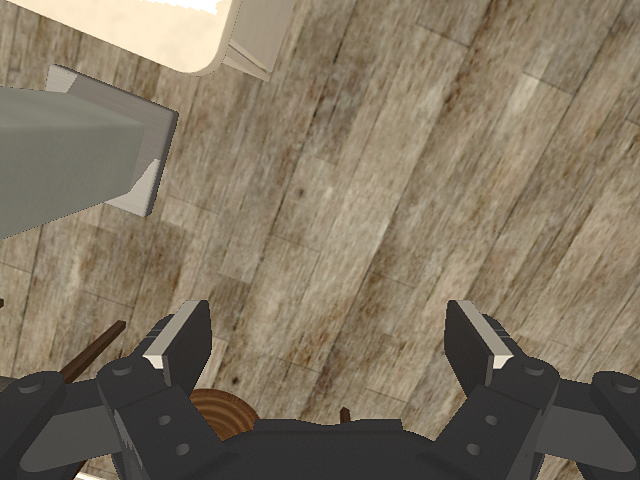

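The top crop shows the garage: runner ends at crop (100,244) and (126,375), hood corners (350,80), (428,400), (494,52), (570,370), paddle at (216,284). The jar's cap points left.

Run:
```python
from h import *
def g(a,b,z,s=5,ox=400,oy=190): return px('top',(a+.5)/s-.5+ox,(b+.5)/s-.5+oy,z)
pts=[((-.150,.035,.045),(100,244)),((-.150,-.035,.045),(126,375)),((-.150,.0825,.008),(67,174)),((-.150,-.0825,.008),(132,458)),
((-.032,.0825,.165),(352,79)),((-.032,-.0825,.165),(428,400)),((.038,.0825,.165),(494,52)),((.038,-.0825,.165),(570,370))]
L=np.array([p[0][:2] for p in pts]);W=np.array([g(*p[1],p[0][2])[:2] for p in pts])
print(W)
lc=L-L.mean(0);wc=W-W.mean(0)
th=np.arctan2((lc[:,0]*wc[:,1]-lc[:,1]*wc[:,0]).sum(),(lc*wc).sum())
M=np.array([[np.cos(th),-np.sin(th)],[np.sin(th),np.cos(th)]]);o=W.mean(0)-M@L.mean(0)
print('yaw',np.degrees(th),'origin',o,'res',(W-(L@M.T+o))*1000)
p=g(216,284,.070);print('paddle',p,'local',M.T@(p[:2]-o))
# jar: top crop scale4 offset 190,245 (x-600)
for n,q in dict(cap=(630,72),capend2=(648,72),bot=(772,86)).items(): print(n,g(q[0]-600,q[1],.0205,4,190,245))
for n,q in dict(cap=(645,345),bot=(775,262)).items(): print('sc',n,px('scene',(q[0]-600+.5)/4-.5+235,(q[1]-200+.5)/4-.5+290,.0205))
```

```text
[[ 0.4972 -0.2402]
 [ 0.4273 -0.2544]
 [ 0.5395 -0.2284]
 [ 0.3845 -0.2647]
 [ 0.5694 -0.3442]
 [ 0.4106 -0.381 ]
 [ 0.5847 -0.4152]
 [ 0.4269 -0.4513]]
yaw -76.88086917875027 origin [ 0.49669527 -0.39400667] res [[ 0.46469412 -0.22254553]
 [-1.26228942  1.46580956]
 [-3.49556704  0.79607066]
 [ 2.19797174  1.94719337]
 [-0.3787942  -0.0837016 ]
 [ 1.51474459  0.56742111]
 [-0.96714929 -2.91068515]
 [ 1.9263895  -1.55956243]]
paddle [ 0.4747 -0.2971  0.07  ] local [-0.09936984  0.00057433]
cap [0.4208 0.3559 0.0205]
capend2 [0.4211 0.3438 0.0205]
bot [0.4135 0.2601 0.0205]
sc cap [0.4164 0.3572 0.0205]
sc bot [0.4089 0.2656 0.0205]
```

Call:
{"op": "carry_out", "data": {
  "increments": "0.085 0 0 -0.05 0 0 0;0.085 0 0 -0.05 0 0 0;0.085 0.033 -0.0223 0 0 0 0;0.085 0.033 -0.0223 0 0 0 0;0.085 0.033 -0.0223 0 0 0 0;0.085 0.033 -0.0223 0 0 0 0;0.085 0.033 -0.0223 0 0 0 0;0.085 0.033 -0.0223 0 0 0 0;0.085 0.033 -0.0223 0 0 0 0;0.085 0.033 -0.0223 0 0 0 0;0.085 0.033 -0.0223 0 0 0 0;0.085 0.033 -0.0223 0 0 0 0;0.05 0 0 0 0 0 -8.1;0.05 0 0 0 0 0 -8.1;0.05 0 0 0 0 0 -8.1;0.05 0 0 0 0 0 -8.1;0.05 0 0 0 0 0 -8.1;0.05 0 0 0 0 0 -8.1;0.05 0 0 0 0 0 -8.1;0.05 0 0 0 0 0 -8.1"
}}

```text
clock: 2.15
tool_pos: [0.4743, -0.2969, 0.2925]
tool_rot: [0.726, 0.688, -0.0, -0.0]
wrist_force: [0.4, 0.1, 0.2]
opening: 0.584
finger_force: 0.0
```

Call:
{"op": "carry_out", "data": {
  "increments": "0.05 0 0 0.02 0 0 -8.1;0.05 0 0 0.03 0 0 -8.1;0.05 0 0 0.03 0 0 0;0.05 0 0 0.03 0 0 0;0.05 0 0 0 0 0 0;0.05 0 0 0 0 0 0"
}}

```text
clock: 2.75
tool_pos: [0.4743, -0.297, 0.1834]
tool_rot: [0.624, 0.782, 0.0, -0.0]
wrist_force: [0.1, 0.3, 0.4]
opening: 0.583
finger_force: 0.0
```

Run:
```python
from h import *
s=get_state();im=grab_frame('wrist');cv2.imwrite('pics/w1.png',im)
print(s['tool_pos'],s['tool_rot'],step((.4747,-.2971,.08),[.6217,.7832,0,0]))
for p in [(.4747,-.2971,.068)]:print(proj('wrist',p,s))
```

```text
[ 0.47433149 -0.2969761   0.18341925] [ 6.23762427e-01  7.81613980e-01  4.99720553e-06 -1.43948434e-04] (array([ 3.000e-04, -1.000e-04,  1.044e-01]), array([ 0.06,  0.06, -0.3 ]))
[328.7 215.7]
```

View pics/w1.png

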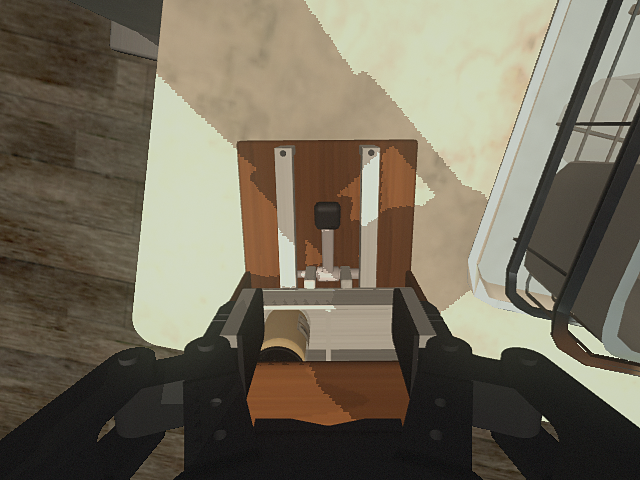

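The paddle is at (328,215), exactly where predicted, and the runners are symmetric about it at 296 and 360. I'll descend and pinch.

Call:
{"op": "carry_out", "data": {
  "increments": "0.05 0 0 0.03 0 0 0;0.05 0 0 0.03 0 0 0;0.05 0 0 0.03 0 0 0;0.05 0 0 0.025 0 0 -0.3;0.05 0 0 0.012 0 0 0;0.05 0 0 0 0 0 0;0.0 0 0 0 0 0 0;0.0 0 0 0 0 0 0;0.0 0 0 0 0 0 0;0.0 0 0 0 0 0 0;0 0 0 0 0 0 0"
}}

```text
clock: 3.9
tool_pos: [0.4745, -0.2971, 0.0561]
tool_rot: [0.622, 0.783, 0.0, 0.0]
wrist_force: [-0.5, -0.0, -0.1]
opening: -0.001
finger_force: 0.0
```

The fingers closed on nothing, so I'll look.

Run:
```python
from h import *
s=get_state();im=grab_frame('wrist');t=grab_frame('top')
c=np.zeros((480,800,3),np.uint8);c[:,:420]=crop(im,190,100,280,320,1.5)[:480];c[:300,440:]=crop(t,400,190,120,100,3)
sc=grab_frame('scene');cv2.imwrite('pics/m1.png',c)
print(proj('wrist',(.4747,-.2971,.068),s))
```

```text
[329.2 280.1]
```

View pics/m1.png

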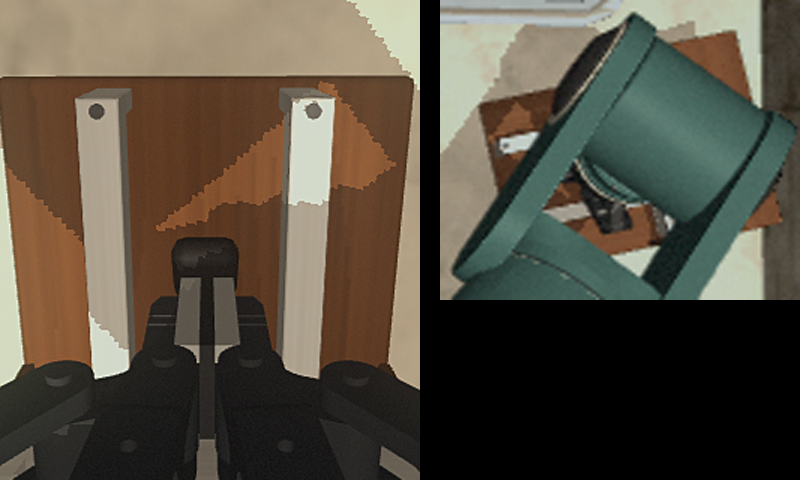

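The fingers appear to end about 40 mm short of the reported TCP: pad gap and row place the open tips at tool z ≈ -0.05. They therefore closed above the paddle. I'll reopen and go lower, checking the force.

Call:
{"op": "carry_out", "data": {
  "increments": "0.05 0 0 0 0 0 0;0.05 0 0 0 0 0 0;0.05 0 0 0 0 0 0;0.05 0 0 0.01 0 0 0;0.05 0 0 0.01 0 0 0;0.05 0 0 0.008 0 0 0;0.05 0 0 0 0 0 0;0 0 0 0 0 0 0;0 0 0 0 0 0 0;0 0 0 0 0 0 0;0 0 0 0 0 0 0"
}}

```text
clock: 5.15
tool_pos: [0.4742, -0.297, 0.0281]
tool_rot: [0.622, 0.783, -0.0, -0.0]
wrist_force: [-5.7, 2.4, 3.9]
opening: 0.208
finger_force: 59.3
```

Call:
{"op": "carry_out", "data": {
  "increments": "0 0.005 0 0 0 0 0;0 0.008 0 0 0 0 0;0 0.008 0 0 0 0 0;0 0.008 0 0 0 0 0;0 0.008 0 0 0 0 0;0 0.008 0 0 0 0 0;0 0.008 0 0 0 0 0;0 0.005 0 0 0 0 0;0 0 0 0 0 0 0;0 0 0 0.003 0 0 0;0 0 0 0.003 0 0 0;0 0 0 0.003 0 0 0;0 0 0 0 0 0 0"
}}

```text
clock: 6.45
tool_pos: [0.4613, -0.2412, 0.019]
tool_rot: [0.622, 0.783, -0.001, 0.001]
wrist_force: [-2.9, -4.2, 1.0]
opening: 0.21
finger_force: 60.5
```

Call:
{"op": "carry_out", "data": {
  "increments": "0 0 0 0.002 0 0 0;0 0 0 0.002 0 0 0;0 0 0 0 0 0 0"
}}

```text
clock: 6.75
tool_pos: [0.4616, -0.2414, 0.0159]
tool_rot: [0.622, 0.783, -0.0, 0.001]
wrist_force: [-5.2, -3.3, 10.1]
opening: 0.207
finger_force: 62.0
```

Call:
{"op": "carry_out", "data": {
  "increments": "0 0.004 0 0.0005 0 0 0;0 0.004 0 0.0 0 0 0;0 0 0 0 0 0 0"
}}

```text
clock: 7.05
tool_pos: [0.4599, -0.2339, 0.0158]
tool_rot: [0.622, 0.783, -0.001, 0.002]
wrist_force: [-7.2, -2.9, 13.3]
opening: 0.208
finger_force: 62.3
```

Call:
{"op": "carry_out", "data": {
  "increments": "0 0.004 0 0 0 0 0;0 0.004 0 0.0 0 0 0;0 0 0 0 0 0 0"
}}

```text
clock: 7.35
tool_pos: [0.458, -0.2261, 0.0158]
tool_rot: [0.622, 0.783, -0.001, 0.002]
wrist_force: [-7.1, -3.6, 12.8]
opening: 0.209
finger_force: 62.3
```

Call:
{"op": "carry_out", "data": {
  "increments": "0 0.004 0 0 0 0 0;0 0.002 0 0.0 0 0 0;0 0 0 0 0 0 0"
}}

```text
clock: 7.65
tool_pos: [0.4569, -0.221, 0.0159]
tool_rot: [0.622, 0.783, -0.001, 0.002]
wrist_force: [-4.9, -12.4, 10.0]
opening: 0.207
finger_force: 61.9
```

Call:
{"op": "carry_out", "data": {
  "increments": "0 0.004 0 0 0 0 0;0 0.002 0 0.0 0 0 0;0 0 0 0 0 0 0"
}}

```text
clock: 7.95
tool_pos: [0.4555, -0.215, 0.0158]
tool_rot: [0.622, 0.783, -0.001, 0.002]
wrist_force: [-4.5, -9.6, 10.1]
opening: 0.209
finger_force: 62.0
```

Call:
{"op": "carry_out", "data": {
  "increments": "0 0 0 0.002 0 0 0;0 0 0 0.002 0 0 0;0 0 0 0 0 0 0"
}}

```text
clock: 8.25
tool_pos: [0.4554, -0.2137, 0.0127]
tool_rot: [0.622, 0.783, -0.0, 0.001]
wrist_force: [-14.2, 5.0, 28.2]
opening: 0.207
finger_force: 65.8
```

Call:
{"op": "carry_out", "data": {
  "increments": "0 0 0 -0.002 0 0 0;0 0 0 -0.0025 0 0 0;0 0.003 0 0 0 0 0;0 0 0 0 0 0 0"
}}

```text
clock: 8.65
tool_pos: [0.4542, -0.2109, 0.0155]
tool_rot: [0.622, 0.783, -0.0, 0.001]
wrist_force: [-6.5, -1.8, 6.1]
opening: 0.203
finger_force: 63.1
```

Call:
{"op": "carry_out", "data": {
  "increments": "0 0.004 0 0 0 0 0;0 0 0 0.0 0 0 0;0 0 0 0 0 0 0"
}}

```text
clock: 8.95
tool_pos: [0.4532, -0.207, 0.0151]
tool_rot: [0.622, 0.783, -0.0, 0.001]
wrist_force: [-4.5, -5.4, 2.4]
opening: 0.203
finger_force: 62.6
```

Call:
{"op": "carry_out", "data": {
  "increments": "0 0.004 0 0 0 0 0;0 0 0 0.0 0 0 0;0 0 0 0 0 0 0"
}}

```text
clock: 9.25
tool_pos: [0.4523, -0.203, 0.015]
tool_rot: [0.622, 0.783, -0.0, 0.0]
wrist_force: [-3.4, -4.0, 0.7]
opening: 0.206
finger_force: 62.5
```

Call:
{"op": "carry_out", "data": {
  "increments": "0 0 0 0.002 0 0 0;0 0 0 0.002 0 0 0;0 0 0 0 0 0 0"
}}

```text
clock: 9.55
tool_pos: [0.4524, -0.2032, 0.0112]
tool_rot: [0.622, 0.783, -0.001, 0.001]
wrist_force: [-4.6, -4.2, 2.9]
opening: 0.206
finger_force: 63.1
```

Call:
{"op": "carry_out", "data": {
  "increments": "0 0.001 0 0.002 0 0 0;0 0.001 0 0.002 0 0 0;0 0 0 0 0 0 0"
}}

```text
clock: 9.85
tool_pos: [0.4517, -0.2009, 0.007]
tool_rot: [0.622, 0.783, -0.0, 0.0]
wrist_force: [-6.6, -1.8, 3.0]
opening: 0.203
finger_force: 62.9
```

Call:
{"op": "carry_out", "data": {
  "increments": "0 0.001 0 0.002 0 0 0;0 0.001 0 0.002 0 0 0;0 0 0 0 0 0 0"
}}

```text
clock: 10.15
tool_pos: [0.4514, -0.199, 0.003]
tool_rot: [0.622, 0.783, -0.0, 0.0]
wrist_force: [-4.4, -2.8, 2.2]
opening: 0.21
finger_force: 62.6
```

Giving way freely: it's in the notch. I'll continue fully down.

Call:
{"op": "carry_out", "data": {
  "increments": "0 0.0005 0 0.002 0 0 0;0 0.0005 0 0.002 0 0 0;0 0 0 0 0 0 0"
}}

```text
clock: 10.45
tool_pos: [0.451, -0.1977, -0.001]
tool_rot: [0.622, 0.783, -0.0, -0.0]
wrist_force: [-5.2, 1.1, 3.0]
opening: 0.208
finger_force: 62.5
```

Call:
{"op": "carry_out", "data": {
  "increments": "0 0 0 0.002 0 0 0;0 0 0 0.002 0 0 0;0 0 0 0 0 0 0"
}}

```text
clock: 10.75
tool_pos: [0.4506, -0.197, -0.0054]
tool_rot: [0.622, 0.783, 0.0, -0.001]
wrist_force: [-7.9, 6.9, 4.3]
opening: 0.207
finger_force: 62.7
```

Call:
{"op": "carry_out", "data": {
  "increments": "0 0 0 0.002 0 0 0;0 0 0 0.002 0 0 0;0 0 0 0 0 0 0"
}}

```text
clock: 11.05
tool_pos: [0.4509, -0.197, -0.0082]
tool_rot: [0.622, 0.783, 0.0, -0.001]
wrist_force: [-14.9, 10.4, 19.8]
opening: 0.216
finger_force: 64.9
```

Call:
{"op": "carry_out", "data": {
  "increments": "0 0 0 0.002 0 0 0;0 0 0 0 0 0 0"
}}

```text
clock: 11.25
tool_pos: [0.451, -0.1973, -0.0097]
tool_rot: [0.622, 0.783, 0.0, -0.0]
wrist_force: [-18.1, 10.0, 26.8]
opening: 0.208
finger_force: 67.6
```

Call:
{"op": "carry_out", "data": {
  "increments": "0 0 0 -0.002 0 0 0;0.027 0 0 0 0 0 0;0.027 0 0 0 0 0 0;0.027 0 0 0 0 0 0;0.027 0 0 0 0 0 0;0.027 0 0 -0.01 0 0 0;0.027 0 0 -0.02 0 0 0;0.027 0 0 -0.02 0 0 0;0.027 0 0 -0.03 0 0 0;0.027 0 0 -0.04 0 0 0;0.06 0 0 -0.05 0 0 0;0.06 0 0 -0.04 0 0 0;0.06 0 0 0 0 0 0;0.06 0 0 0 0 0 0"
}}

```text
clock: 12.65
tool_pos: [0.4514, -0.1977, 0.2021]
tool_rot: [0.622, 0.783, 0.0, 0.001]
wrist_force: [-0.4, -0.8, -0.1]
opening: 0.702
finger_force: 0.0
```

Run:
```python
from h import *
s=get_state();im=grab_frame('wrist');cv2.imwrite('pics/w2.png',im);print(s['tool_pos'])
o=np.array([.4967,-.394]);ex=np.array([.227,-.974]);ey=np.array([.974,.227])
for t in (.085,.09,.095):
  p=o+ex*(-.034-t-.0789);print(t,proj('wrist',(*p,.036),s))
```

```text
[ 0.45144988 -0.19773692  0.20212975]
0.085 [327.2 205.7]
0.09 [327.2 200.2]
0.095 [327.2 194.7]
```

View pics/w2.png

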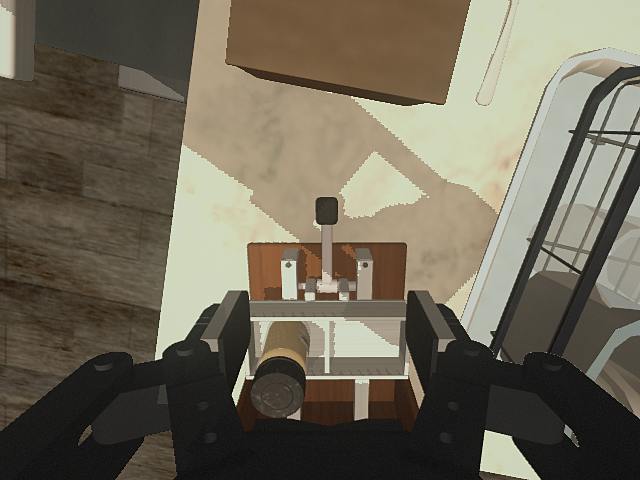

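Run:
```python
from h import *
im=cv2.imread('pics/w2.png');a=crop(im,300,285,120,145,4)
c=np.zeros((580,780,3),np.uint8);c[:,:480]=a
cv2.imwrite('pics/c2.png',c[:, :490])
s=get_state()
np.set_printoptions(suppress=True)
o=np.array([.4967,-.394]);M=np.array([[.227,.974],[-.974,.227]])
for v in range(290,400,6):
  print(v,[(M.T@(px('wrist',366,v,z,s)[:2]-o)).round(4) for z in (.051,.081)])
```

```text
290 [array([-0.1238,  0.0346]), array([-0.1374,  0.0314])]
296 [array([-0.1179,  0.0348]), array([-0.1319,  0.0316])]
302 [array([-0.1119,  0.0349]), array([-0.1264,  0.0317])]
308 [array([-0.1058,  0.0351]), array([-0.1209,  0.0319])]
314 [array([-0.0997,  0.0353]), array([-0.1154,  0.032 ])]
320 [array([-0.0935,  0.0354]), array([-0.1098,  0.0322])]
326 [array([-0.0873,  0.0355]), array([-0.1041,  0.0323])]
332 [array([-0.081 ,  0.0357]), array([-0.0984,  0.0325])]
338 [array([-0.0746,  0.0359]), array([-0.0926,  0.0327])]
344 [array([-0.0682,  0.0361]), array([-0.0867,  0.0327])]
350 [array([-0.0618,  0.0363]), array([-0.0809,  0.0329])]
356 [array([-0.0552,  0.0365]), array([-0.075 ,  0.0331])]
362 [array([-0.0487,  0.0366]), array([-0.0689,  0.0333])]
368 [array([-0.042 ,  0.0368]), array([-0.0629,  0.0334])]
374 [array([-0.0352,  0.037 ]), array([-0.0568,  0.0336])]
380 [array([-0.0284,  0.0372]), array([-0.0506,  0.0338])]
386 [array([-0.0216,  0.0374]), array([-0.0444,  0.034 ])]
392 [array([-0.0146,  0.0376]), array([-0.0381,  0.0341])]
398 [array([-0.0076,  0.0377]), array([-0.0316,  0.0343])]
```

View pics/c2.png

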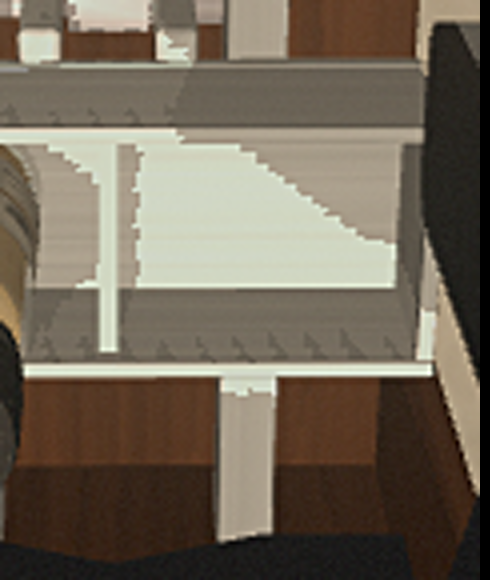

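Tray locked: the well runs from x −0.109 to −0.0545 local, so its centre is about (−0.082, 0.036), or world (0.513, −0.306). Next, the jar.

Call:
{"op": "carry_out", "data": {
  "increments": "0.07 0.015 0.0026 -0.02 0 0 0;0.07 0.0323 0.00528 -0.02 0 0 0;0.07 0.0323 0.00528 0 0 0 0;0.07 0.0323 0.00528 0 0 0 0;0.07 0.0323 0.00528 0 0 0 0;0.07 0.0323 0.00528 0 0 0 0;0.07 0.0323 0.00528 0 0 0 0;0.07 0.0323 0.00528 0 0 0 0;0.07 0.0323 0.00528 0 0 0 0;0.07 0.0323 0.00528 0 0 0 0;0.07 0.0323 0.00528 0 0 0 0;0.07 0.0323 0.00528 0 0 0 0;0.07 0.0323 0.00528 0 0 0 0;0.07 0.0323 0.00528 0 0 0 0;0.07 0.0323 0.00528 0 0 0 0;0.07 0.0323 0.00528 0 0 0 0;0.07 0.0323 0.00528 0 0 0 0;0.07 0.01730 0.0027 0.04 0 0 5.9;0.07 0 0 0.04 0 0 5.9;0.07 0 0 0 0 0 5.9"
}}

```text
clock: 14.7
tool_pos: [0.4115, 0.3563, 0.1533]
tool_rot: [0.736, 0.677, -0.005, -0.0]
wrist_force: [-0.0, -0.2, 0.7]
opening: 0.817
finger_force: 0.0
```

Run:
```python
from h import *
s=get_state();im=grab_frame('wrist');cv2.imwrite('pics/w3.png',im);print(s['tool_pos'],s['tool_rot'],s['joint_positions'])
for p in [(.411,.263,.0205),(.4186,.3566,.0205)]:print(proj('wrist',p,s))
```

```text
[0.41151779 0.35633531 0.15329779] [ 7.35860186e-01  6.77115160e-01 -4.97001624e-03 -3.81718508e-04] [ 6.66796328e-01 -1.50103177e-01  1.76805543e+00 -3.95619420e-06
  1.53360975e+00  7.49899450e-01]
[337.4 312.6]
[338.  208.1]
```

View pics/w3.png

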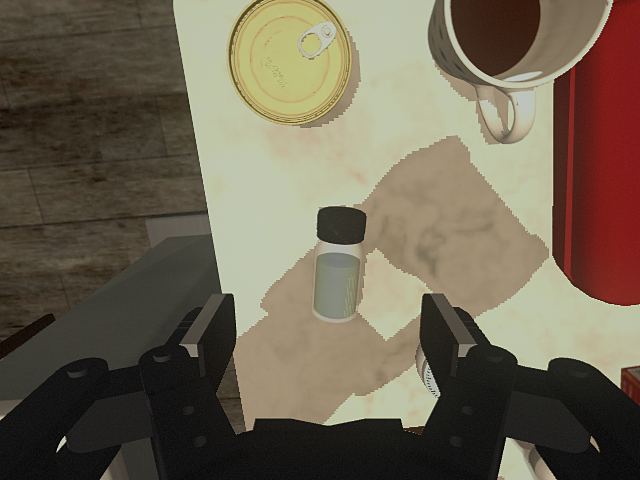

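Run:
```python
from h import *
s=get_state()
c=px('wrist',342,208,.0205,s);b=px('wrist',335,319,.0205,s);d=c-b
print(c,b,np.linalg.norm(d),np.degrees(np.arctan2(d[1],d[0])))
u=d/np.linalg.norm(d);m=(c+b)/2;bot=m-u*.0455;g=bot+u*.064
yaw=np.arctan2(u[1],u[0]);q=[np.cos(yaw/2),np.sin(yaw/2),0,0]
print(g,step((g[0],g[1],-.039),q))
for e in [(155,272),(150,218)]:print(px('top',*e,.04))
```

```text
[0.423  0.3563 0.0205] [0.4088 0.256  0.0205] 0.10130019743317384 81.94188727927447
[0.41849328 0.32446734 0.0205    ] (array([-0.0306,  0.01  ,  0.1953]), array([-0.28,  0.28,  2.9 ]))
[0.3924 0.4623 0.04  ]
[0.5366 0.4829 0.04  ]
```

Call:
{"op": "carry_out", "data": {
  "increments": "0.07 -0.015 0.005 0.0 0 0 0;0.07 -0.0156 0.005 0.0 0 0 2.9;0.07 0 0 0.04 0 0 0;0.07 0 0 0.04 0 0 0;0.07 0 0 0.04 0 0 0;0.07 0 0 0.04 0 0 0;0.07 0 0 0.015 0 0 0;0.07 0 0 0 0 0 0"
}}

```text
clock: 15.55
tool_pos: [0.4212, 0.3249, -0.0153]
tool_rot: [0.752, 0.659, -0.001, -0.0]
wrist_force: [-0.2, -0.1, 0.2]
opening: 0.82
finger_force: 0.0
```

Call:
{"op": "carry_out", "data": {
  "increments": "0.07 0 0 0.008 0 0 0;0.07 0 0 0.007 0 0 0;0.07 0 0 0 0 0 0"
}}

```text
clock: 15.85
tool_pos: [0.4217, 0.3263, -0.0291]
tool_rot: [0.752, 0.659, 0.0, 0.0]
wrist_force: [0.3, -0.4, -0.1]
opening: 0.819
finger_force: 0.0
```

Call:
{"op": "carry_out", "data": {
  "increments": "0.07 -0.001 -0.003 0.005 0 0 0;0.07 0 0 0.004 0 0 0;0.07 0 0 0 0 0 0;0.03 0 0 0 0 0 0;0.03 0 0 0 0 0 0;0.03 0 0 0 0 0 0;0.03 0 0 0 0 0 0;0.03 0 0 0 0 0 0"
}}

```text
clock: 16.65
tool_pos: [0.4187, 0.3258, -0.0378]
tool_rot: [0.752, 0.659, 0.0, 0.0]
wrist_force: [-1.8, -1.2, 6.0]
opening: 0.466
finger_force: 59.9
```

Call:
{"op": "carry_out", "data": {
  "increments": "0.03 0 0 -0.02 0 0 0;0.03 0 0 -0.05 0 0 0;0.03 0 0 -0.05 0 0 0;0.03 0 0 -0.05 0 0 0;0.03 0 0 -0.05 0 0 0;0.03 0 0 -0.05 0 0 0;0.03 0 0 0 0 0 0"
}}

```text
clock: 17.35
tool_pos: [0.4199, 0.3266, 0.2391]
tool_rot: [0.752, 0.659, 0.005, 0.001]
wrist_force: [0.2, -0.3, -1.5]
opening: 0.462
finger_force: 60.5
```

Run:
```python
from h import *
s=get_state();print(s['tool_pos'],s['tool_rot'],s['joint_positions'].round(4),s['opening'])
```

```text
[0.41993676 0.3266262  0.23906907] [7.51744451e-01 6.59437061e-01 4.77128978e-03 5.26960349e-04] [ 0.6131 -0.2128  1.6844 -0.      1.6604  0.7438] 0.46209683170475235
```

Call:
{"op": "carry_out", "data": {
  "increments": "0.03 0 0 0 0 8 0;0.03 0 0 0 0 8 0;0.03 0 0 0 0 8 0;0.03 0 0 0 0 8 0;0.03 0 0 0 0 8 0;0.03 0 0 0 0 0 0"
}}

```text
clock: 17.95
tool_pos: [0.4182, 0.3237, 0.229]
tool_rot: [0.708, 0.618, 0.258, -0.227]
wrist_force: [-0.2, -0.6, -1.7]
opening: 0.461
finger_force: 60.4
```

Run:
```python
from h import *
s=get_state();print(s['tool_pos'],s['tool_rot'],s['joint_positions'].round(4),s['opening'])
```

```text
[0.4182274  0.32370231 0.22900123] [ 0.70759     0.61761214  0.25769421 -0.22685973] [ 0.2208 -0.4903  2.0319  0.666   1.3694  0.2966] 0.4612878917037078
```

```bash
cat > kin.py <<'E'
from h import *
from scipy.optimize import least_squares
rx=lambda a:R.from_rotvec([a,0,0]);ry=lambda a:R.from_rotvec([0,a,0]);rz=lambda a:R.from_rotvec([0,0,a])
S=[([-1.22782,.116482,1.442273,0,1.58398,-.0378],[.25077643,-.62643631,.19195985],[.98193,.189242,-7.8e-5,-5.67e-4]),
([.666796,-.150103,1.768055,0,1.53361,.7499],[.41151779,.35633531,.15329779],[.73586,.677115,-.00497,-.00038]),
([.6131,-.2128,1.6844,0,1.6604,.7438],[.41993676,.3266262,.23906907],[.751744,.659437,.00477,.000527]),
([.2208,-.4903,2.0319,.666,1.3694,.2966],[.4182274,.32370231,.22900123],[.70759,.61761,.25769,-.22686])]
def fk(q,P,s4=1,s6=1,o6=0,full=False):
    a1,h1,L2,ae,L3,d6,dl=P
    A=rz(q[0]);p=A.apply([a1,dl,h1]);A=A*ry(q[1]);e=p+A.apply([0,0,L2]);A=A*ry(q[2])
    w=e+A.apply([ae,0,L3]);A=A*rz(s4*q[3])*ry(q[4]);t=w+A.apply([0,0,d6]);A=A*rz(s6*q[5]+o6)
    return (t,A,e,w) if full else (t,A)
def fit():
    best=None
    for s4 in(1,-1):
     for s6 in (1,-1):
      f=lambda v:np.concatenate([np.r_[(fk(q,v[:7],s4,s6,v[7])[0]-p)*10,(fk(q,v[:7],s4,s6,v[7])[1].inv()*R.from_quat(r)).as_rotvec()] for q,p,r in S])
      for o in (0,1.57,3.14,-1.57):
        r=least_squares(f,[0,.4,.5,0,.5,.3,.02,o])
        if best is None or r.cost<best[0]:best=(r.cost,r.x,s4,s6)
    return best
E
python3 - <<'E'
from kin import *
np.set_printoptions(suppress=True,precision=4)
c,v,s4,s6=fit();print(c,v,s4,s6)
for q,p,r in S:print((fk(q,v[:7],s4,s6,v[7])[0]-p)*1000)
lo=np.array([-2.83,-.83,.07,-1.14,.01,-2.97]);hi=np.array([2.83,2.19,2.5,4.28,3,2.97])
# candidates: jar axis at (x,y); tool heading psi horizontal, tool x up tilt deg
for x,y in [(.40,.30),(.44,.36),(.42,.33)]:
 for psi in range(30,200,20):
  for tilt in (90,80):
   h=np.radians(psi);t=np.radians(tilt)
   zz=np.array([np.cos(h)*np.sin(t),np.sin(h)*np.sin(t),-np.cos(t)]);xx=np.array([np.cos(h)*np.cos(t),np.sin(h)*np.cos(t),np.sin(t)])
   T=R.from_matrix(np.c_[xx,np.cross(zz,xx),zz])
   tcp=np.array([x,y,.066])+zz*.058
   b=None
   for q0 in ([.2,-.3,2,1.2,1.4,.3],[.2,.2,1.5,2,1.2,.3],[-.2,.2,1.8,1.6,1.5,0]):
    f=lambda q:np.r_[(fk(q,v[:7],s4,s6,v[7])[0]-tcp)*10,(fk(q,v[:7],s4,s6,v[7])[1].inv()*T).as_rotvec()]
    r=least_squares(f,q0,bounds=(lo,hi))
    if b is None or r.cost<b.cost:b=r
   if b.cost<1e-6:
    _,_,e,w=fk(b.x,v[:7],s4,s6,v[7],True);print(x,y,psi,tilt,b.x,'elb',e,'wr',w)
E
```

```text
2.352822256730064e-08 [0.0001 0.1378 0.4597 0.0816 0.6202 0.3283 0.0255 1.5708] 1 1
[-0.0017 -0.0054  0.0017]
[-0.0072 -0.0016  0.0048]
[-0.0047 -0.0047  0.0052]
[ 0.0082  0.0033 -0.0118]
0.4 0.3 70 90 [ 0.0663 -0.0455  2.4992  1.8992  1.3117 -0.9261] elb [-0.0225  0.0241  0.597 ] wr [0.3075 0.046  0.066 ]
0.4 0.3 90 90 [ 0.0105  0.1381  2.304   1.5788  1.5641 -0.8713] elb [0.0631 0.0262 0.5931] wr [0.4    0.0297 0.066 ]
0.4 0.3 90 80 [ 0.0207  0.0105  2.3155  1.4571  1.4365 -0.7456] elb [0.0043 0.0256 0.5974] wr [0.4    0.0338 0.1129]
0.4 0.3 110 90 [ 0.0415  0.2953  2.1022  1.3412  1.7773 -0.8506] elb [0.1327 0.031  0.5776] wr [0.4925 0.046  0.066 ]
0.4 0.3 110 80 [ 0.0495  0.1907  2.1145  1.2395  1.6703 -0.7774] elb [0.0858 0.0298 0.5891] wr [0.491  0.0498 0.1129]
0.4 0.3 130 90 [ 0.1167  0.4294  1.9099  1.1423  1.9767 -0.858 ] elb [0.1872 0.0476 0.5557] wr [0.5738 0.0929 0.066 ]
0.4 0.3 130 80 [ 0.1226  0.3388  1.9236  1.0485  1.8777 -0.826 ] elb [0.1486 0.044  0.5713] wr [0.5711 0.0961 0.1129]
0.4 0.3 150 90 [ 0.2154  0.5415  1.7383  0.9504  2.1664 -0.9051] elb [0.2261 0.0756 0.
[... 3279 characters left out ...]
0.2521  0.5832  1.6724  0.998   2.1567 -0.8619] elb [0.2388 0.0879 0.5215] wr [0.6541 0.1948 0.066 ]
0.42 0.33 150 80 [ 0.2564  0.5045  1.6874  0.9008  2.0582 -0.8667] elb [0.2085 0.081  0.5402] wr [0.6505 0.1969 0.1129]
0.42 0.33 170 90 [ 0.3569  0.6762  1.5223  0.7858  2.343  -0.9612] elb [0.2607 0.1244 0.4963] wr [0.6862 0.2831 0.066 ]
0.42 0.33 170 80 [ 0.3597  0.6022  1.5392  0.6929  2.2389 -0.9933] elb [0.2348 0.1155 0.5166] wr [0.6822 0.2838 0.1129]
0.42 0.33 190 90 [ 0.4697  0.7417  1.4145  0.5031  2.4938 -1.1572] elb [0.2654 0.1633 0.4767] wr [0.6862 0.3769 0.066 ]
0.42 0.33 190 80 [ 0.4713  0.6702  1.433   0.4301  2.3794 -1.1973] elb [0.2429 0.1524 0.498 ] wr [0.6822 0.3762 0.1129]
```

Kinematics fit exactly. The spot (0.45, 0.375) with the tool heading about 50° keeps the wrist clear of the chest, timer and tin. I'll yaw in the air, move forward, then tilt the rest.

Call:
{"op": "carry_out", "data": {
  "increments": "0.03 0 0 0 -4.1 0 4.9;0.03 0 0 0 -4.1 0 4.9;0.03 0 0 0 -4.1 0 4.9;0.03 0 0 0 -4.1 0 4.9;0.03 0 0 0 -4.1 0 4.9;0.03 0.0186 -0.002 0.0156 0 0 0;0.03 0.0186 -0.002 0.0156 0 0 0;0.03 0.0186 -0.002 0.0156 0 0 0;0.03 0.0186 -0.002 0.0156 0 0 0;0.03 0 0 0 0 0 0"
}}

```text
clock: 18.95
tool_pos: [0.4744, 0.4078, 0.231]
tool_rot: [0.85, 0.402, 0.308, -0.146]
wrist_force: [-0.8, -0.8, -0.4]
opening: 0.461
finger_force: 60.5
```

Call:
{"op": "carry_out", "data": {
  "increments": "0.03 0.006 0 -0.0004 0 6 0;0.03 0.006 0 -0.0004 0 6 0;0.03 0.006 0 -0.0004 0 6 0;0.03 0.006 0 -0.0004 0 6 0;0.03 0.006 0 -0.0004 0 6 0;0.03 0.006 0 -0.0004 0 6 0;0.03 0.006 0 -0.0004 0 6 0;0.03 0 0 0 0 0 0;0.03 0 0 0 0 0 0"
}}

```text
clock: 19.85
tool_pos: [0.4829, 0.424, 0.2638]
tool_rot: [0.704, 0.338, 0.563, -0.272]
wrist_force: [0.1, 0.6, 0.0]
opening: 0.462
finger_force: 60.5
```

```bash
cat > jar.py <<'E'
from kin import *
np.set_printoptions(suppress=True,precision=4)
s=get_state();Q=R.from_quat(s['tool_rot']).as_matrix()
print('tcp',s['tool_pos'],'q',s['joint_positions'],'open',s['opening'],'F',s['wrist_force'])
c,v,s4,s6=fit();_,_,e,w=fk(s['joint_positions'],v[:7],s4,s6,v[7],True)
J=s['tool_pos']-.058*Q[:,2]
print('J',J,'axis',Q[:,0],'zz',Q[:,2],'tooly',Q[:,1],'bottom',J-.064*Q[:,0],'wrist',w,'elb',e)
E
python3 jar.py
```

```text
tcp [0.4829 0.424  0.2638] q [ 0.473  -0.627   2.3497  1.3708  0.4225  0.1231] open 0.4622798317587291 F [0.0901 0.5554 0.0497]
J [0.4476 0.3798 0.2765] axis [0.1385 0.1691 0.9758] zz [ 0.6085  0.7629 -0.2185] tooly [ 0.7814 -0.6241 -0.0027] bottom [0.4388 0.3689 0.214 ] wrist [0.2831 0.1735 0.3356] elb [-0.2517 -0.1001  0.51  ]
```

Call:
{"op": "carry_out", "data": {
  "increments": "0.03 -0.0195 0 0.0044 0 0 0;0.03 -0.0195 0 0.0044 0 0 0;0.03 -0.0195 0 0.0044 0 0 0;0.03 -0.0195 0 0.0044 0 0 0;0.03 -0.0195 0 0.0044 0 0 0;0.03 -0.0195 0 0.0044 0 0 0;0.03 -0.0195 0 0.0044 0 0 0;0.03 -0.0195 0 0.0044 0 0 0;0.03 0 0 0 0 0 0;0.03 0 0 0 0 0 0"
}}

```text
clock: 20.85
tool_pos: [0.4832, 0.4254, 0.1047]
tool_rot: [0.703, 0.338, 0.563, -0.273]
wrist_force: [0.6, -0.5, -0.9]
opening: 0.467
finger_force: 60.5
```

```bash
python3 jar.py
```

```text
tcp [0.4832 0.4254 0.1047] q [ 0.4749 -0.3387  2.4629  2.1849  0.5138 -0.7745] open 0.4672955611028906 F [ 0.6052 -0.5002 -0.9043]
J [0.448  0.3811 0.1173] axis [0.1378 0.1674 0.9762] zz [ 0.6076  0.7641 -0.2168] tooly [ 0.7822 -0.623  -0.0035] bottom [0.4392 0.3704 0.0548] wrist [0.2837 0.1745 0.176 ] elb [-0.1475 -0.0471  0.5713]
```

Call:
{"op": "carry_out", "data": {
  "increments": "0.03 -0.0146 0 0.0033 0 0 0;0.03 -0.0146 0 0.0033 0 0 0;0.03 0.0043 0 0.005 0 4.3 0;0.03 0.0043 0 0.004 0 4.3 0;0.03 0 0 0 0 0 0;0.03 0 0 0 0 0 0"
}}

```text
clock: 21.45
tool_pos: [0.4898, 0.4336, 0.0815]
tool_rot: [0.659, 0.316, 0.614, -0.297]
wrist_force: [-0.5, 0.3, -0.6]
opening: 0.459
finger_force: 60.5
```

```bash
python3 jar.py
```

```text
tcp [0.4898 0.4336 0.0815] q [ 0.4795 -0.117   2.4569  2.5341  0.7911 -1.1433] open 0.4593675019912918 F [-0.5064  0.296  -0.574 ]
J [0.4538 0.3883 0.0855] axis [0.0462 0.052  0.9976] zz [ 0.6212  0.7805 -0.0694] tooly [ 0.7823 -0.6229 -0.0038] bottom [0.4508 0.385  0.0216] wrist [0.2858 0.1773 0.1043] elb [-0.0593 -0.0021  0.5943]
```

Call:
{"op": "carry_out", "data": {
  "increments": "0.03 -0.006 0 0 0 0 0;0.03 -0.006 0 0.001 0 0 0;0.03 0 0 0 0 0 0"
}}

```text
clock: 21.75
tool_pos: [0.4898, 0.433, 0.0684]
tool_rot: [0.659, 0.316, 0.615, -0.297]
wrist_force: [-0.5, -0.1, -0.7]
opening: 0.459
finger_force: 60.5
```

Call:
{"op": "carry_out", "data": {
  "increments": "0.03 -0.003 0 0 0 0 0;0.03 0 0 0 0 0 0"
}}

```text
clock: 21.95
tool_pos: [0.4897, 0.4328, 0.0655]
tool_rot: [0.659, 0.316, 0.615, -0.297]
wrist_force: [-0.3, 1.0, -1.1]
opening: 0.462
finger_force: 60.5
```

Call:
{"op": "carry_out", "data": {
  "increments": "0.03 -0.002 0 0 0 0 0;0.03 0 0 0 0 0 0"
}}

```text
clock: 22.15
tool_pos: [0.4897, 0.4327, 0.0637]
tool_rot: [0.659, 0.316, 0.615, -0.297]
wrist_force: [0.8, 0.1, -2.0]
opening: 0.464
finger_force: 60.5
```

Call:
{"op": "carry_out", "data": {
  "increments": "0.03 -0.002 0 0 0 0 0;0.03 0 0 0 0 0 0"
}}

```text
clock: 22.35
tool_pos: [0.4896, 0.4326, 0.0616]
tool_rot: [0.659, 0.316, 0.615, -0.297]
wrist_force: [0.5, 0.2, -1.1]
opening: 0.47
finger_force: 60.5
```

Call:
{"op": "carry_out", "data": {
  "increments": "0.03 -0.002 0 0 0 0 0;0.03 0 0 0 0 0 0"
}}

```text
clock: 22.55
tool_pos: [0.4896, 0.4326, 0.0599]
tool_rot: [0.659, 0.315, 0.615, -0.297]
wrist_force: [-0.8, 0.5, 0.1]
opening: 0.464
finger_force: 60.5
```

Call:
{"op": "carry_out", "data": {
  "increments": "0.03 -0.002 0 0 0 0 0;0.03 0 0 0 0 0 0"
}}

```text
clock: 22.75
tool_pos: [0.49, 0.433, 0.06]
tool_rot: [0.657, 0.315, 0.616, -0.298]
wrist_force: [-5.7, -2.9, 12.2]
opening: 0.463
finger_force: 61.3
```

Call:
{"op": "carry_out", "data": {
  "increments": "0.03 -0.002 0 0 0 0 0;0.03 0 0 0 0 0 0"
}}

```text
clock: 22.95
tool_pos: [0.4903, 0.4334, 0.0602]
tool_rot: [0.656, 0.315, 0.618, -0.298]
wrist_force: [-8.4, -5.6, 24.6]
opening: 0.466
finger_force: 61.9
```

Call:
{"op": "carry_out", "data": {
  "increments": "0.03 0.004 0 0 0 0 0;0.03 0 0 0 0 0 0;0.05 0 0 0 0 0 0;0.06 0 0 0 0 0 0;0.07 0 0 0 0 0 0;0.075 0 0 0 0 0 0;0.075 0 0 0 0 0 0;0.075 0 0 0 0 0 0"
}}

```text
clock: 23.75
tool_pos: [0.4896, 0.4325, 0.0598]
tool_rot: [0.659, 0.316, 0.615, -0.297]
wrist_force: [0.6, 0.2, 0.2]
opening: 0.878
finger_force: 0.0
```

```bash
python3 jar.py
```

```text
tcp [0.4896 0.4325 0.0598] q [ 0.4791 -0.046   2.4528  2.5722  0.8476 -1.1971] open 0.8781769944171911 F [0.5825 0.1883 0.2367]
J [0.4534 0.3874 0.0638] axis [0.0445 0.0509 0.9977] zz [ 0.6232  0.7791 -0.0676] tooly [ 0.7808 -0.6248 -0.003 ] bottom [ 0.4506  0.3841 -0.0001] wrist [0.2849 0.1767 0.0821] elb [-0.0305  0.0129  0.597 ]
```

Call:
{"op": "carry_out", "data": {
  "increments": "0.075 0.01 0 -0.0007 0 0 0;0.075 0.02 0 -0.0014 0 0 0;0.075 0.03 0 -0.002 0 0 0;0.075 0.03 0 -0.002 0 0 0;0.075 0.03 0 -0.002 0 0 0;0.075 0.03 0 -0.002 0 0 0;0.075 0.03 0 -0.002 0 0 0;0.075 0.02 0 -0.002 0 0 0;0.075 0.02 0 0 0 0 0;0.075 0 0 0 0 0 0"
}}

```text
clock: 24.75
tool_pos: [0.4907, 0.4329, 0.2843]
tool_rot: [0.657, 0.315, 0.617, -0.297]
wrist_force: [-0.2, -0.0, -0.6]
opening: 0.878
finger_force: 0.0
```

Call:
{"op": "carry_out", "data": {
  "increments": "0.075 0 0 0 0 -6 0;0.075 0 0 0 0 -6 0;0.075 0 0 0 0 -6 0;0.075 0 0 0 0 -7 0;0.075 0 0 0 0 -7 0;0.075 0 0 0 0 -8 0;0.075 0 0 0 0 -8 0;0.075 0 0 0 0 -8 0;0.075 0 0 0 0 -8 0;0.075 0 0 0 0 -8 0;0.075 0 0 0 0 -8 0;0.075 0 0 0 0 -6 0;0.075 0 0 0 0 0 0;0.075 0 0 0 0 0 0"
}}

```text
clock: 26.15
tool_pos: [0.4827, 0.4442, 0.2783]
tool_rot: [0.887, 0.449, 0.098, -0.057]
wrist_force: [0.6, -0.0, -0.1]
opening: 0.878
finger_force: 0.0
```

```bash
python3 jar.py
python3 - <<'E'
from h import *
s=get_state();im=grab_frame('wrist');cv2.imwrite('pics/w4.png',im)
t=grab_frame('top');cv2.imwrite('pics/t4.png',t)
p=proj('wrist',(.4506,.384,.091),s);print('pred',p,proj('wrist',(.4506,.384,.0),s), proj('top',(.4506,.384,.091)))
g=im.max(2)
x,y=p.astype(int);a=(g<70).astype(np.uint8);n,l,st,c=cv2.connectedComponentsWithStats(a)
for i in range(1,n):
  if st[i,4]>300:print(st[i],c[i].round(1))
g=t.max(2);a=(g<60).astype(np.uint8);n,l,st,c=cv2.connectedComponentsWithStats(a)
for i in range(1,n):
  if 60<st[i,4]<600 and c[i][1]>190 and c[i][0]<300:print('top',st[i],c[i].round(1))
E
```

```text
tcp [0.4827 0.4442 0.2783] q [ 0.6693 -0.0905  1.5263  0.0715  1.4902  1.3053] open 0.8780600706623813 F [ 0.6116 -0.0245 -0.0878]
J [0.4755 0.4333 0.3348] axis [0.5783 0.7843 0.2247] zz [ 0.1232  0.1883 -0.9743] tooly [ 0.8065 -0.5912 -0.0123] bottom [0.4385 0.3831 0.3204] wrist [0.4422 0.3824 0.5982] elb [-0.0484 -0.0057  0.5956]
pred [340.3 310.7] [338.8 291.8] [181.1 249.2]
[ 195    0   89   45 1854] [235.7  17.8]
[ 85  12  66  46 466] [116.5  35.7]
[130  43 133 101 319] [191.9  96.2]
[ 451   49  189  206 1970] [538.4 155.7]
[159  71  42  35 328] [178.9  88.3]
[286  76  45  58 660] [302.9 106.4]
[232  96  49  29 396] [252.7 110.6]
[   0  144   45   77 1370] [ 15.9 185.1]
[   0  229   78   83 1528] [ 41.9 262.5]
[582 233  38  32 449] [600.1 249.7]
[ 582  233   58   59 1117] [615.1 263. ]
[    0   292   640   188 63723] [314.9 416.9]
[ 47 320  57  40 747] [ 77.4 340.3]
top [134 188  28  35 239] [149.3 204.1]
top [ 65 244  21  26  71] [ 73.4 256.8]
top [  0 264   3  42  75] [  0.6 282. ]
top [ 67 266  10  75 207] [ 71.9 305.4]
top [ 55 269  13  47 296] [ 61.4 293.7]
top [ 78 307   8  16  67] [ 82.  314.7]
top [255 309  11  20  83] [257.9 319.5]
top [274 308  15  32 177] [281.5 321.6]
top [ 51 321  13  37 145] [ 56.2 335.2]
top [ 23 325  17  42 151] [ 28.3 342.9]
top [ 99 326  15  45 259] [105.8 344.8]
top [107 390   7  44  82] [109.2 411.5]
```

Call:
{"op": "carry_out", "data": {
  "increments": "0.075 0 0 0 0 -6.5 0;0.075 0 0 0 0 -6.4 0;0.075 -0.03 0 0 0 0 0;0.075 -0.03 0 0 0 0 0;0.075 -0.03 0 0 0 0 0;0.075 -0.03 0 0 0 0 0;0.075 0 0 0 0 0 0;0.075 0 0 0 0 0 0"
}}

```text
clock: 27.05
tool_pos: [0.4113, 0.3464, 0.2805]
tool_rot: [0.892, 0.451, -0.0, -0.006]
wrist_force: [-0.6, 0.9, -0.4]
opening: 0.876
finger_force: 0.0
```

Run:
```python
from h import *
s=get_state();im=grab_frame('wrist');cv2.imwrite('pics/w5.png',im)
print(s['tool_pos'],s['tool_rot'])
p=proj('wrist',(.4506,.384,.091),s);print('pred cap',p,'base',proj('wrist',(.4506,.384,.0),s), 'lying dia px',.041*395/(.45))
a=(im.max(2)<60).astype(np.uint8);n,l,st,c=cv2.connectedComponentsWithStats(a)
for i in range(1,n):
  if st[i,4]>200 and np.hypot(*(c[i]-p))<120:print(st[i],c[i].round(1))
cv2.imwrite('pics/w5v.png',im)
```

```text
[0.4113309  0.34644314 0.28049316] [ 8.92418835e-01  4.51170549e-01 -2.02166272e-04 -5.80673472e-03]
pred cap [340.4 139.9] base [338.7 136.3] lying dia px 35.98888888888889
```

Run:
```python
from h import *
im=cv2.imread('pics/w5.png')
for th in (60,80,100):
  a=(im.max(2)<th).astype(np.uint8);a[290:]=0;n,l,st,c=cv2.connectedComponentsWithStats(a)
  for i in range(1,n):
    if 150<st[i,4]<8000 and 200<c[i][0]<480:print(th,st[i],c[i].round(1))
b=cv2.cvtColor(im,cv2.COLOR_BGR2GRAY)[80:230:10,270:420:8]
print(b)
```

```text
80 [ 311    0   72   41 2265] [347.3  16.3]
80 [411   0  90 122 182] [458.8  65.8]
80 [318 119  42  44 265] [339.1 138.5]
80 [209 249  64  41 203] [240.1 272. ]
100 [ 311    0   72   41 2463] [346.5  17.5]
100 [411   0  90 122 588] [450.6  52.4]
100 [421   0 106 130 656] [469.8  66.8]
100 [ 317  119   43   44 1415] [338.4 140.2]
100 [250 262  55  28 712] [279.1 280.9]
[[199 162 165 214 212 212 210 212 210 210 210 209 211 213 213 210 212 212
  211]
 [205 195  84 164 213 214 213 213 213 210 211 210 208 211 213 213 212 218
  164]
 [197 204 216 157 212 212 214 214 214 213 208 209 211 214 213 213 214 164
  162]
 [206 204 214 151 209 208 210 213 214 209 208 211 214 213 213 213 164 164
  165]
 [206 185  95 144 202 208 209 212  68  71 158 163 166 214 212 165 164 166
  164]
 [203 163 152 202 205 205 214  77  80  83  79 173 166 211 216 164 164 166
  158]
 [152 141 196 198 207 203  61  76  81  86  84  73 159 207 154 167 166 156
  164]
 [201 204 205 205 207 207 223  83  83  81  83 131 158 165 164 166 164 157
  157]
 [205 201 208 211 212 211 209 218  73  71 174 163 160 159 158 165 151 159
  152]
 [211 212 212 212 211 210 212 213 214 214 165 164 159 157 157 152 157 135
  148]
 [214 214 214 214 211 209 214 214 214 213 213 211 210 154 151 147 160 161
  161]
 [215 215 215 214 214 213 214 215 214 214 211 204 154 154 150 152 155 210
  152]
 [214 215 214 214 215 214 215 214 214 210 206 206 154 147 149 150 214 207
  209]
 [214 214 214 214 214 214 214 214 215 205 204 213 155 154 151 155 204 202
  205]
 [216 214 214 215 215 215 214 214 213 204 208 157 150 157 148 207 205 208
  208]]
```

Run:
```python
from h import *
s=get_state();c=px('wrist',338.5,140.8,.091,s);print(c)
h=np.radians(53.6/2);print(step((c[0],c[1],.1),[np.cos(h),np.sin(h),0,0]))
```

```text
[0.449  0.3847 0.091 ]
(array([0.0519, 0.0096, 0.1803]), array([-0.61, -0.23,  0.05]))
```

Call:
{"op": "carry_out", "data": {
  "increments": "0.075 0.017 0.0035 0 -0.6 0 0;0.075 0.017 0.0035 0 0 0 0;0.075 0.0175 0.0035 0 0 0 0;0.075 0 0 0.04 0 0 0;0.075 0 0 0.04 0 0 0;0.075 0 0 0.04 0 0 0;0.075 0 0 0.04 0 0 0;0.075 0 0 0.02 0 0 0;0.075 0 0 0 0 0 0;0.075 0 0 0 0 0 0"
}}

```text
clock: 28.1
tool_pos: [0.4512, 0.383, 0.1006]
tool_rot: [0.892, 0.451, 0.001, -0.001]
wrist_force: [0.2, 0.2, 1.0]
opening: 0.88
finger_force: 0.0
```

Run:
```python
from h import *
h=np.radians(53.6/2);print(get_state()['tool_pos'],step((.45,.3843,.006),[np.cos(h),np.sin(h),0,0]))
```

```text
[0.45124905 0.38303839 0.10058679] (array([ 0.    , -0.0017,  0.0946]), array([-0.02, -0.14,  0.07]))
```

Call:
{"op": "carry_out", "data": {
  "increments": "0.075 0 -0.0015 0.02 0 0 0;0.075 0 0 0.02 0 0 0;0.075 0 0 0.02 0 0 0;0.075 0 0 0.02 0 0 0;0.075 0 0 0.014 0 0 0;0.075 0 0 0 0 0 0;0.03 0 0 0 0 0 0;0.03 0 0 0 0 0 0;0.03 0 0 0 0 0 0;0.03 0 0 0 0 0 0;0.03 0 0 0 0 0 0;0.03 0 0 0 0 0 0"
}}

```text
clock: 29.3
tool_pos: [0.4504, 0.3843, 0.0077]
tool_rot: [0.892, 0.451, 0.002, -0.001]
wrist_force: [-1.7, -0.2, 6.3]
opening: 0.467
finger_force: 59.8
```

Call:
{"op": "carry_out", "data": {
  "increments": "0.03 0 0 -0.03 0 0 0;0.03 0 0 -0.05 0 0 0;0.03 0 0 -0.05 0 0 0;0.03 0 0 -0.05 0 0 0;0.03 0 0 -0.05 0 0 0;0.03 0 0 -0.01 0 0 0;0.03 0 0 0 0 0 0"
}}

```text
clock: 30.0
tool_pos: [0.4501, 0.3837, 0.2488]
tool_rot: [0.892, 0.451, 0.003, -0.001]
wrist_force: [0.3, -0.1, -1.4]
opening: 0.463
finger_force: 60.5
```

Call:
{"op": "carry_out", "data": {
  "increments": "0.03 -0.0259 0.023 0 0 0 0;0.03 -0.0259 0.023 0 0 0 0;0.03 -0.0259 0.023 0 0 0 0;0.03 -0.0259 0.023 0 0 0 0;0.03 -0.0259 0.023 0 0 0 0;0.03 -0.0259 0.023 0 0 0 0;0.03 -0.0259 0.023 0 0 0 0;0.03 -0.0259 0.023 0 0 0 0;0.03 -0.0259 0.023 0 0 0 0;0.03 -0.0259 0.023 0 0 0 0;0.03 -0.0259 0.023 0 0 0 0;0.03 -0.0259 0.023 0 0 0 0;0.03 -0.0259 0.023 0 0 0 0;0.03 -0.0259 0.023 0 0 0 0;0.03 -0.0259 0.023 0 0 0 0;0.03 -0.0259 0.023 0 0 0 0;0.03 -0.0259 0.023 0 0 0 0;0.03 -0.0259 0.023 0 0 0 0;0.03 -0.0259 0.023 0 0 0 0;0.03 -0.0259 0.023 0 0 0 0"
}}

```text
clock: 32.0
tool_pos: [0.5126, -0.3078, 0.2425]
tool_rot: [0.892, 0.451, 0.0, -0.002]
wrist_force: [-0.4, 0.7, -1.2]
opening: 0.459
finger_force: 60.5
```

Call:
{"op": "carry_out", "data": {
  "increments": "0.03 0 0 0 0 0 -7;0.03 0 0 0 0 0 -7;0.03 0 0 0 0 0 -7;0.03 0 0 0 0 0 -7;0.03 0 0 0 0 0 -7;0.03 0 0 0 0 0 -7;0.03 0 0 0 0 0 -7.5;0.03 0 0 0 0 0 0;0.03 0 0 0 0 0 0"
}}

```text
clock: 32.9
tool_pos: [0.5128, -0.3064, 0.2434]
tool_rot: [0.623, 0.782, 0.001, -0.001]
wrist_force: [-0.4, -0.1, -0.9]
opening: 0.464
finger_force: 60.3
```

Run:
```python
from h import *
s=get_state();print(s['tool_pos'],s['opening'],step((.5132,-.3061,.08),[.6217,.7832,0,0]))
cv2.imwrite('pics/w6.png',grab_frame('wrist'))
```

```text
[ 0.51281767 -0.30643928  0.24338991] 0.46435800929552346 (array([-0.0002,  0.0004,  0.1634]), array([ 0.02, -0.16, -0.19]))
```

Call:
{"op": "carry_out", "data": {
  "increments": "0.03 0 0 0.03 0 0 0;0.03 0 0 0.03 0 0 0;0.03 0 0 0.03 0 0 0;0.03 0 0 0.03 0 0 0;0.03 0 0 0.02 0 0 0;0.03 0 0 0 0 0 0"
}}

```text
clock: 33.55
tool_pos: [0.5119, -0.3055, 0.1013]
tool_rot: [0.622, 0.783, 0.001, -0.003]
wrist_force: [-0.1, 0.4, -1.1]
opening: 0.464
finger_force: 60.4
```

Call:
{"op": "carry_out", "data": {
  "increments": "0.03 0 0 0.01 0 0 0;0.03 0 0 0.01 0 0 0;0.03 0 0 0.01 0 0 0;0.03 0 0 0.01 0 0 0;0.03 0 0 0 0 0 0"
}}

```text
clock: 34.05
tool_pos: [0.5127, -0.3059, 0.0631]
tool_rot: [0.622, 0.783, 0.001, -0.001]
wrist_force: [0.1, 0.0, -0.7]
opening: 0.46
finger_force: 60.4
```

Call:
{"op": "carry_out", "data": {
  "increments": "0.03 0 0 0.003 0 0 0;0.03 0 0 0 0 0 0"
}}

```text
clock: 34.25
tool_pos: [0.5134, -0.3063, 0.0618]
tool_rot: [0.621, 0.783, 0.001, -0.0]
wrist_force: [-0.2, -0.3, 0.1]
opening: 0.465
finger_force: 60.4
```

Call:
{"op": "carry_out", "data": {
  "increments": "0.03 0 0 0.002 0 0 0;0.03 0 0 0 0 0 0"
}}

```text
clock: 34.45
tool_pos: [0.5134, -0.3063, 0.0598]
tool_rot: [0.621, 0.783, 0.001, -0.0]
wrist_force: [0.8, 0.1, -0.8]
opening: 0.465
finger_force: 60.4
```

Call:
{"op": "carry_out", "data": {
  "increments": "0.03 0 0 0.002 0 0 0;0.03 0 0 0 0 0 0"
}}

```text
clock: 34.65
tool_pos: [0.5136, -0.3065, 0.0586]
tool_rot: [0.621, 0.783, 0.001, 0.0]
wrist_force: [-2.1, 1.2, 6.5]
opening: 0.464
finger_force: 60.8
```

Call:
{"op": "carry_out", "data": {
  "increments": "0.03 0 0 0.001 0 0 0;0.03 0 0 0 0 0 0"
}}

```text
clock: 34.85
tool_pos: [0.5137, -0.3067, 0.0586]
tool_rot: [0.621, 0.783, 0.001, 0.001]
wrist_force: [-5.4, 1.0, 14.2]
opening: 0.463
finger_force: 61.7
```

Call:
{"op": "carry_out", "data": {
  "increments": "0.03 0 0 -0.002 0 0 0;0.05 0 0 0 0 0 0;0.056 0 0 0 0 0 0;0.056 0 0 0 0 0 0;0.056 0 0 0 0 0 0;0.056 0 0 -0.01 0 0 0;0.056 0 0 -0.03 0 0 0;0.056 0 0 -0.03 0 0 0;0.056 0 0 -0.03 0 0 0;0.056 0 0 -0.03 0 0 0;0.056 0.03 0 -0.02 0 0 0;0.056 0.035 -0.012 0 0 0 0;0.056 0.035 -0.012 0 0 0 0;0.056 0.02 -0.012 0 0 0 0;0.056 0 0 0 0 0 0;0.056 0 0 0 0 0 0"
}}

```text
clock: 36.45
tool_pos: [0.4509, -0.1979, 0.2099]
tool_rot: [0.621, 0.784, 0.001, 0.001]
wrist_force: [0.1, -0.8, 0.1]
opening: 0.658
finger_force: 0.0
```

Run:
```python
from h import *
s=get_state();print(s['tool_pos'],s['wrist_force'])
im=grab_frame('wrist');cv2.imwrite('pics/w7.png',im)
o=np.array([.4967,-.394]);M=np.array([[.227,.974],[-.974,.227]])
w=(.5134,-.3065)
print('cap pred',proj('wrist',(*w,.142),s),'diam',.041*395)
a=(im.max(2)<75).astype(np.uint8);n,l,st,c=cv2.connectedComponentsWithStats(a)
for i in range(1,n):
  if st[i,4]>150 and 200<c[i][0]<460:print(st[i],c[i].round(1))
# paddle
for i in range(1,n):
  if 100<st[i,4]<1500 and abs(c[i][0]-325)<40 and c[i][1]<300:
    p=px('wrist',*c[i],.036,s);print('paddle?',c[i],M.T@(p[:2]-o),p)
```

```text
[ 0.45092948 -0.19789703  0.2098969 ] [ 0.05632393 -0.80195058  0.0692828 ]
cap pred [376.8 388.3] diam 16.195
[ 241   68  201   39 1410] [334.1  88.8]
[    0    68   640   412 79894] [347.6 394.6]
[316 196  22  27 550] [326.9 208.9]
paddle? [334.07588652  88.81631206] [-0.2971638  0.0053834] [ 0.4345 -0.1034  0.036 ]
paddle? [326.93636364 208.86545455] [-0.1936031 -0.0005762] [ 0.4522 -0.2056  0.036 ]
```

Call:
{"op": "carry_out", "data": {
  "increments": "0.045 -0.0078 -0.0005 0.02 0 0 0;0.045 0 0 0.04 0 0 0;0.045 0 0 0.04 0 0 0;0.045 0 0 0.04 0 0 0;0.04 0 0 0.04 0 0 0;0.04 0 0 0.02 0 0 0;0.04 0 0 0.015 0 0 0;0.04 0 0 0.007 0 0 0;0.04 0 0 0 0 0 0;0.0 0 0 0 0 0 0;0.0 0 0 0 0 0 0;0.0 0 0 0 0 0 0;0.0 0 0 0 0 0 0"
}}

```text
clock: 37.8
tool_pos: [0.4527, -0.2056, -0.0119]
tool_rot: [0.621, 0.783, 0.001, 0.001]
wrist_force: [-3.7, -0.5, 6.9]
opening: 0.216
finger_force: 59.5
```

Call:
{"op": "carry_out", "data": {
  "increments": "0 0.002 0 0 0 0 0;0 -0.0008 0 -0.0035 0 0 0;0 -0.0008 0 -0.0036 0 0 0;0 -0.001 0 -0.0034 0 0 0;0 -0.0011 0 -0.0034 0 0 0;0 -0.0014 0 -0.0034 0 0 0;0 -0.0014 0 -0.0033 0 0 0;0 0 0 0 0 0 0"
}}

```text
clock: 38.6
tool_pos: [0.4535, -0.2099, 0.008]
tool_rot: [0.621, 0.783, 0.001, 0.0]
wrist_force: [2.0, -2.9, -6.4]
opening: 0.211
finger_force: 59.3
```

Call:
{"op": "carry_out", "data": {
  "increments": "0 -0.0017 0 -0.0032 0 0 0;0 -0.0017 0 -0.0031 0 0 0;0 -0.002 0 -0.0031 0 0 0;0 -0.0019 0 -0.003 0 0 0;0 0 0 0 0 0 0"
}}

```text
clock: 39.1
tool_pos: [0.4551, -0.2171, 0.0204]
tool_rot: [0.622, 0.783, 0.001, 0.0]
wrist_force: [1.3, -4.6, -7.6]
opening: 0.21
finger_force: 59.4
```

Call:
{"op": "carry_out", "data": {
  "increments": "0 0 0 -0.0015 0 0 0;0 0 0 -0.0015 0 0 0;0 -0.003 0 0 0 0 0;0 -0.006 0 0 0 0 0;0 -0.006 0 0 0 0 0;0 0 0 0 0 0 0"
}}

```text
clock: 39.7
tool_pos: [0.4587, -0.2324, 0.0229]
tool_rot: [0.622, 0.783, 0.001, 0.0]
wrist_force: [3.1, -3.7, -7.3]
opening: 0.21
finger_force: 59.4
```

Call:
{"op": "carry_out", "data": {
  "increments": "0.045 0 0 0 0 0 0;0.045 0 0 0 0 0 0;0.045 0 0 0 0 0 0;0.045 0 0 0 0 0 0;0.045 0 0 0 0 0 0;0.045 0 0 0 0 0 0;0.045 0 0 0 0 0 0;0.045 0 0 0 0 0 0;0.045 0.02 0 -0.03 0 0 0;0.045 0.02 0 -0.04 0 0 0;0.045 0 0 -0.05 0 0 0;0.045 0 0 -0.05 0 0 0;0.045 0 0 0 0 0 0;0.045 0 0 0 0 0 0"
}}

```text
clock: 41.1
tool_pos: [0.4495, -0.1928, 0.1941]
tool_rot: [0.621, 0.783, 0.001, 0.001]
wrist_force: [-0.1, -0.2, -0.4]
opening: 0.527
finger_force: 0.0
```

Run:
```python
from h import *
s=get_state();im=grab_frame('wrist');print(s['tool_pos'],s['wrist_force'])
t=grab_frame('top')
c=np.zeros((480,800,3),np.uint8);c[:]=0;c[:,:480]=im[:,100:580];c[:300,480:]=crop(t,110,180,107,100,3)[:300,:320]
cv2.imwrite('pics/fin.png',c)
for z in (.068,):print('paddle home pred',proj('wrist',(.4747,-.2971,z),s)-[100,0])
```

```text
[ 0.44946139 -0.19283377  0.19407876] [-0.05734734 -0.21406017 -0.42014868]
paddle home pred [228.6 332.4]
```

View pics/fin.png

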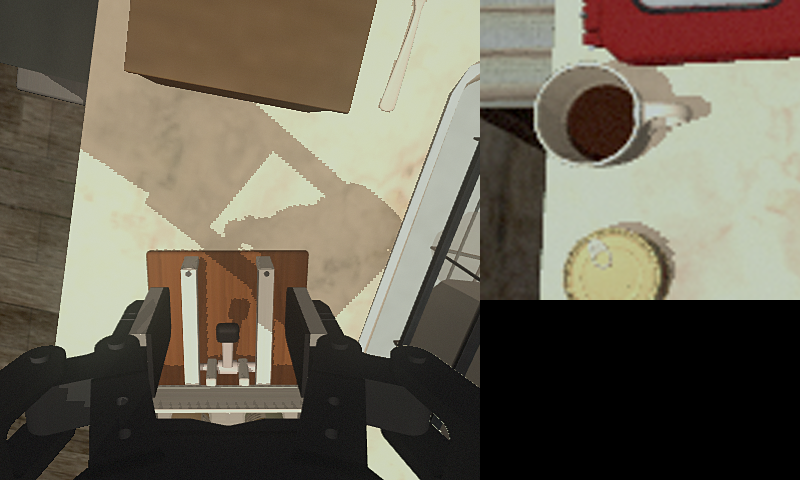

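The paddle is at (228,333), exactly its home position, with the lever up. The mug, tin and spoon look in place. I'll do a quick numeric check against the first pictures, then hand in.

Run:
```python
from h import *
a=cv2.imread('pics/top0.png');b=grab_frame('top')
for n,(x,y,w,h) in dict(tin=(135,252,42,40),mug=(125,198,60,40),spoon=(310,203,55,16)).items():
    t=a[y:y+h,x:x+w];S=b[y-8:y+h+8,x-8:x+w+8];r=cv2.minMaxLoc(cv2.matchTemplate(S,t,cv2.TM_CCOEFF_NORMED))
    print(n,round(r[1],3),r[3])
sc=grab_frame('scene');cv2.imwrite('pics/sc_end.png',sc)
print(get_state()['wrist_force'])
sign_off()
```

```text
tin 0.999 (8, 8)
mug 0.999 (8, 8)
spoon 0.986 (8, 8)
[-0.1223882   0.05925036  0.51819765]
the job is handed in; nothing more can be done
```

The tray is home with the lever up and the spice jar inside it. The mug, tin and teaspoon match their first positions, and I handed the job in at about 41 s. I could not see the jar under the hood at the end; its standing rests on clean contact with the tray floor when I set it down and a gentle run home.

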